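# Sweep the counted connector housings into the tray's trough and shut its cover

## Robot

A 7-joint arm with a two-finger parallel gripper is mounted at the origin on a cart in front of the work surface, level with it; the furniture and walls round the work are solid. World frame = base frame: x ahead of the robot, y to its left, z up, the work surface at z = 0. Lengths are in m, angles in rad, forces in N, time in s.
With the tool pointing down it reaches from about 0.4 to 0.85 m from the base axis. Payload 10.4 kg.
Tool frame: the origin (TCP) lies on the centre line of the jaws, within the pads' length; the fingertips stand 11 mm ahead of it and the grasp point (between the pads) lies 8 mm behind it (manip.finger_overhang is the distance from the TCP to the fingertips, in m); z points along the fingers, y is the line along which they close (so a half turn about z gives the same grasp; the last joint's range is limited). The gripper opens to 85 mm and grips with 20 to 120 N. Pads are 22 mm wide; open, the fingers measure 114 mm over their backs; the gripper's body (76 mm by 85 mm) begins 54 mm behind the grasp point. The pads swing forward as they close: fully open they stand 13 mm farther back than shut.
Start: joints at [1.178, 0.332, -0.065, 1.46, 0.022, 1.35, -0.088], TCP at [0.226, -0.583, 0.242] pointing down, gripper open.
Joint ranges: [-2.6, 2.6], [-0.5, 2.12], [-1.47, 1.34], [0.16, 2.42], [-1.27, 4.41], [0.06, 2.06], [-2.6, 2.6]. Speed limits (rad/s): [2.22, 2.22, 2.79, 2.79, 3.14, 3.14, 3.14].

## Interface

Orientations are given as a unit quaternion [x, y, z, w].
In Python, from workcell import manip, imaging, workorder gives the robot as it stands.
- The arm moves only by the tool jog_arm, never from a script. Its argument "deltas" is a list of rows, each an object with "gripper": the opening, from 0 (shut) to 1 (fully open); "offset": the shift along the tool's x, y, z in m, a list of three; "rotation": the turn, a rotation vector about the tool's x, y, z in degrees, a list of three. In form: [{"gripper": gripper, "offset": [tx, ty, tz], "rotation": [ax, ay, az]}, ...]. A call has 1 to 20 rows; each row shifts and turns the commanded pose from where the row before left it, along the tool's axes as they then stand; what a row does not reach is not made up. A row lasts 1/10 s, in which the tool goes at most 50 mm and 8.59 degrees, less where a joint would pass 70% of its speed; a pose out of reach is approached as far as the arm can. A call with a gripper value outside its range is refused whole. The fingers move at their own pace and stop on an object; "newtons" is the grip in N (left out, the last holds). Time passes only in rows, so rows that do not move let the fingers close. It gives the time, the measured TCP pose, the force, the opening and the grip force at its end, in the units of the state.
- manip.get_obs(): the state, without advancing time (a new reading comes with each control period).
- imaging.camera(name): name is "scene" or "top"; returns the picture (420x560x3 uint8, blue, green, red); there is no depth.
- imaging.camera_model(name): a dict with "camera_matrix" (3x3 intrinsics, pixels), "world_to_cam" (4x4, takes a point from world to camera coordinates). Camera axes: x right, y up, looking along -z (the intrinsics and any distortion apply to the point x, -y, -z); pixel columns grow to the right and rows downward; lengths in m; the calibration is good to about 2 mm. A picture is of the moment at which its call begins. camera_model takes no time and is no camera call.
- workorder.hand_in(): hands the job in; it is judged then, once.
The state is a dict: "clock": time; "joint_pos": joint angles; "joint_velocities": joint speeds; "tau": joint torques, N m; "position": TCP position; "ee_rot": TCP orientation; "ft_force": force on the tool from outside, world axes, zero at the start; "torque": the same for the moment, N m; "grip_width": opening from 0.0 (shut) to 1.0 (fully open); "grasp_force": force on a finger pad.
Only numpy, scipy, OpenCV 4.12 (cv2) and the standard library are available. Lean on these libraries where they do the work, as an engineer would, in place of code of your own. Each camera call takes 0.05 s, during which the arm holds its last target. There are 200 camera calls.

## Task

The three white connector housings on the parts-counting tray have been counted: with closed fingers, sweep them across the deck and over its edge into the trough along the tray's right-hand side, then push the trough's hinged cover over until it is fully shut on top of them. Sweep only, without picking any of them up, and leave the two stray bolts standing on the deck and the side cutters beside the tray where they are.

Things in the scene. Friction and masses are not known exactly. Their poses are not given: they have to be found in the camera images.
- tray: grey parts-counting tray, heavy, does not move; 220 mm along its x (-110 to +110), 190 mm along its y (-90 to +100), origin at its foot on the bench. Rims 6 mm thick, top 44 mm above the bench (8 mm above the deck), stand round the deck on three sides and at the trough's two ends; the only gap is a 40 mm pouring spout in the far (+x) rim at its +y end
- deck (a point): middle of the deck's top, 36 mm above the bench, axes as the tray's. The level deck, lined in dark rubber, spans y = -62 to +62 mm and x = -104 to +104 mm from here; at y = -62 mm it ends in a plain edge without rim, above the trough. Housings and bolts start in any order 38 mm apart along x (near -76, -38, 0, 38, 76 mm), each at y = -32 to +3 mm from here
- trough (a point): centre of the floor of the trough along the tray's -y side (right, seen from the robot), 8 mm above the bench, 28 mm below the deck; axes as the tray's. The trough is 54 mm wide along y, 208 mm long along x; its outer wall, 6 mm thick, is 36 mm high
- cover (a joint): angle (rad) of the trough's cover: 0 shut (level over the trough, its edge lapping 7 mm over the deck), growing as it swings up and outward, 2.3 at its stop. It starts at 1.85 to 2.25, leaning outward beyond the tray's -y side, and stays at any angle by hinge friction (0.035 N m, 1 to 2 N at the sheet), so it must be pushed from its outer side all the way down
- cover_hinge (a point): middle of the cover's hinge line, which runs along the tray's x, at y = -90 mm of the tray, 38.5 mm above the bench; it does not move
- cover_edge (a point): middle of the cover's free edge, 67 mm from the hinge line. The cover is a plain 3 mm aluminium sheet 204 mm long; when shut its top is 40.5 mm above the bench
- clip_0: a loose white plastic connector housing lying on the deck, 15 x 24 x 13 mm. Origin: centre of its underside, z up as it lies; it may tumble as it drops into the trough
- clip_1: a loose white plastic connector housing lying on the deck, 12 x 26 x 8 mm. Origin: centre of its underside, z up as it lies; it may tumble as it drops into the trough
- clip_3: a loose white plastic connector housing lying on the deck, 14 x 21 x 10 mm. Origin: centre of its underside, z up as it lies; it may tumble as it drops into the trough
- bolt_1: a steel hexagon bolt standing on its head on the deck, head 17 x 15 mm, 34 mm tall, origin at the centre of the head's underside; it is easily knocked over and must stay standing where it is
- bolt_2: a steel hexagon bolt standing on its head on the deck, head 17 x 15 mm, 34 mm tall, origin at the centre of the head's underside; it is easily knocked over and must stay standing where it is
- side_cutters: side cutters with blue handles lying on the bench beside the tray's +y side, 162 x 40 x 12 mm, origin under the middle, long axis their y; to be left alone

How it is judged:
On the way, in this order (a step that is already met when the one before it is completed fails the run):
1. all three housings have been swept into the trough, its cover still standing open (x of clip_0 in the frame of tray between -0.106 and 0.106 m and y of clip_0 in the frame of tray between -0.086 and -0.028 m and z of clip_0 in the frame of tray between 0.003 and 0.034 m and x of clip_1 in the frame of tray between -0.106 and 0.106 m and y of clip_1 in the frame of tray between -0.086 and -0.028 m and z of clip_1 in the frame of tray between 0.003 and 0.034 m and x of clip_3 in the frame of tray between -0.106 and 0.106 m and y of clip_3 in the frame of tray between -0.086 and -0.028 m and z of clip_3 in the frame of tray between 0.003 and 0.034 m and value of joint cover above 1 rad), for 0.2 s.
2. the cover is shut over the trough (value of joint cover below 0.06 rad), for 0.2 s.
At the end, for the whole second after the job is handed in: All three housings lie at rest inside the trough, below the deck's level; the cover is shut (within 0.06 rad, about 4 mm at its edge); both bolts stand upright on the deck within 15 mm of where they stood, and the side cutters lie within 30 mm of where they lay (x of clip_0 in the frame of tray between -0.106 and 0.106 m and y of clip_0 in the frame of tray between -0.086 and -0.028 m and z of clip_0 in the frame of tray between 0.003 and 0.034 m and x of clip_1 in the frame of tray between -0.106 and 0.106 m and y of clip_1 in the frame of tray between -0.086 and -0.028 m and z of clip_1 in the frame of tray between 0.003 and 0.034 m and x of clip_3 in the frame of tray between -0.106 and 0.106 m and y of clip_3 in the frame of tray between -0.086 and -0.028 m and z of clip_3 in the frame of tray between 0.003 and 0.034 m and value of joint cover below 0.06 rad and linear speed of each of clip_0, clip_1, clip_3 below 0.02 m/s and distance of each of bolt_1, bolt_2 from where it was at the start of the episode below 0.015 m and angle between each of bolt_1, bolt_2's own z axis and vertical below 0.2 rad and distance of side_cutters from where it was at the start of the episode below 0.03 m); the robot touches nothing.
It fails at once if a housing is lifted (its underside more than 22 mm above the deck) (height (world z) of any of clip_0, clip_1, clip_3 above 0.058 m).
It fails at once if a housing falls from the tray onto the bench (height (world z) of any of clip_0, clip_1, clip_3 below 0.003 m).
It fails at once if a bolt is knocked over or pushed more than 15 mm (distance of any of bolt_1, bolt_2 from where it was at the start of the episode above 0.015 m or angle between any of bolt_1, bolt_2's own z axis and vertical above 0.5 rad).
It fails at once if the side cutters are shifted more than 30 mm (distance of side_cutters from where it was at the start of the episode above 0.03 m).
It also fails if it takes over 51 s, if anything falls off the work surface, if the arm or the gripper's body presses on something with over 40 N, if the wrist force passes 120 N, or if a joint passes its speed limit or range.

## Working session

There is one attempt and no reset: what is moved stays moved. The work goes in short steps, Python scripts to look and compute and a tool call to move; the robot and the scene stay as the last step left them, time stands still between calls to the robot, and variables do not carry over. Pictures are saved under pics/ and viewed, at most 10 in all, crops included, and the job is handed in when it is done.

Besides the shell and the picture viewer there is one more tool, called after "Request:" by a JSON object that holds its "op" and its "data". jog_arm: Moves the arm, as the interface text tells. Its arguments: {"type":"object","properties":{"deltas":{"type":"array","items":{"type":"object","properties":{"gripper":{"type":"number"},"offset":{"type":"array","items":{"type":"number"}},"rotation":{"type":"array","items":{"type":"number"}}}}},"newtons":{"type":"number"}},"required":["deltas"]}

```bash
mkdir -p pics
python3 - <<'E'
from workcell import manip, imaging
import cv2
print(manip.get_obs())
for n in ("top","scene"):
    cv2.imwrite(f"pics/{n}0.png", imaging.camera(n)); m=imaging.camera_model(n); print(n,m)
E
```

```text
{'clock': 0.0, 'joint_pos': array([ 1.17838646,  0.33291595, -0.06468486,  1.46094122,  0.02158797,
        1.3499276 , -0.0885283 ]), 'joint_velocities': array([-1.21054674e-05, -7.08368574e-04, -7.72401182e-04, -1.85795425e-03,
        8.66568561e-05,  1.31470322e-04,  1.37700464e-03]), 'tau': array([-1.01883626e-03, -6.25449228e+01,  4.81668301e-02, -3.91611850e+01,
        1.60111045e-02,  9.85017599e-03,  1.46341392e-05]), 'position': array([ 0.22575506, -0.58240627,  0.24148842]), 'ee_rot': array([ 9.82955689e-01,  1.83841109e-01, -1.68466898e-04, -7.29396272e-04]), 'ft_force': array([-0.97420203,  0.45921815,  0.42093241]), 'torque': array([ 0.05526595,  0.03183485, -0.03947243]), 'grasp_force': 0.0, 'grip_width': 1.001008418909993}
top {'camera_matrix': array([[393.65989303,   0.        , 278.71854171],
       [  0.        , 393.65989303, 208.76202784],
       [  0.        ,   0.        ,   1.        ]]), 'world_to_cam': array([[-0.01840748, -0.99972913, -0.01424207, -0.15106009],
       [ 0.99265868, -0.01997667,  0.1192882 , -0.56055161],
       [-0.1195404 , -0.01194172,  0.99275752, -0.84616517],
       [ 0.        ,  0.        ,  0.        ,  1.        ]])}
scene {'camera_matrix': array([[530.33946466,   0.        , 286.1987259 ],
       [  0.        , 530.33946466, 216.4267513 ],
       [  0.        ,   0.        ,   1.        ]]), 'world_to_cam': array([[-0.71615142, -0.69774903, -0.01653559,  0.28917475],
       [ 0.52433815, -0.5535017 ,  0.64707447, -0.42254433],
       [-0.46064807,  0.45473306,  0.76224747, -0.54927433],
       [ 0.        ,  0.        ,  0.        ,  1.        ]])}
```

View pics/top0.png

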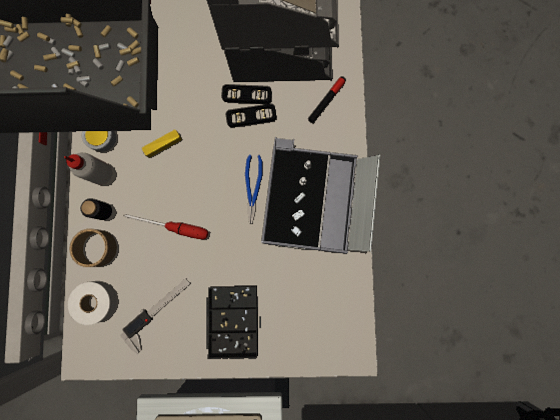

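View pics/scene0.png

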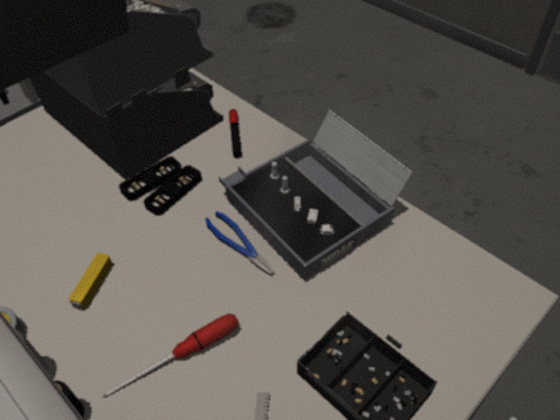

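The top view shows the tray at about px (265–380, 140–250). The bolts are at (307,164) and (303,181), and the housings at (299,198), (298,215) and (296,231). The trough is to the right and its cover leans outward. Next I'll measure positions.

```bash
cat > h.py <<'E'
import numpy as np, cv2
from workcell import imaging
def ray(n,uv):
    m=imaging.camera_model(n);K=m["camera_matrix"];T=m["world_to_cam"]
    d=np.linalg.inv(K)@[uv[0],uv[1],1]; d=T[:3,:3].T@(d*[1,-1,-1]); return -T[:3,:3].T@T[:3,3],d
def onz(n,uv,z):
    c,d=ray(n,uv); return c+d*(z-c[2])/d[2]
def proj(n,p):
    m=imaging.camera_model(n);T=m["world_to_cam"];q=T[:3,:3]@np.asarray(p)+T[:3,3];q=m["camera_matrix"]@(q*[1,-1,-1]);return q[:2]/q[2]
E
python3 - <<'E'
from h import *
im=cv2.imread("pics/top0.png"); g=cv2.cvtColor(im,cv2.COLOR_BGR2GRAY)
x0,y0=255,130
c=g[y0:260,x0:390]
cv2.imwrite("pics/crop0.png",cv2.resize(im[y0:260,x0:390],None,fx=4.5,fy=4.5,interpolation=cv2.INTER_CUBIC))
dk=(c<45).astype(np.uint8)
k=cv2.morphologyEx(dk,cv2.MORPH_CLOSE,np.ones((15,15)))
cs,_=cv2.findContours(k,cv2.RETR_EXTERNAL,cv2.CHAIN_APPROX_NONE)
b=max(cs,key=cv2.contourArea); r=cv2.minAreaRect(b); print("deck",r,cv2.contourArea(b))
P=np.array([onz("top",p+[x0,y0],.036) for p in cv2.boxPoints(r)]); print(P.round(4), np.linalg.norm(P-np.roll(P,-1,0),axis=1), P.mean(0))
m=np.zeros_like(c); cv2.drawContours(m,[b],-1,1,-1); m=cv2.erode(m,np.ones((5,5)))
w=((c>80)&(m>0)).astype(np.uint8)
n,l,s,ce=cv2.connectedComponentsWithStats(w)
for i in range(1,n):
    if s[i,4]<6: continue
    q=ce[i]+[x0,y0]; rr=cv2.minAreaRect(np.argwhere(l==i)[:,::-1].astype(np.float32)); print(s[i],q.round(1),onz("top",q,.044).round(4),rr[1:])
E
```

```text
deck ((45.470848083496094, 67.49725341796875), (98.31844329833984, 101.51607513427734), 5.376705646514893) 5849.0
[[ 0.4817 -0.0901  0.036 ]
 [ 0.71   -0.1137  0.036 ]
 [ 0.6836 -0.3345  0.036 ]
 [ 0.4575 -0.3044  0.036 ]] [0.22955714 0.22231771 0.22810771 0.2156238 ] [ 0.58319958 -0.21067277  0.036     ]
[ 0 28  4 30 94] [256.3 170.2] [ 0.6439 -0.1135  0.044 ] ((29.0, 3.0), 90.0)
[  2  30  17  39 404] [265.5 179.5] [ 0.6222 -0.1338  0.044 ] ((11.473200798034668, 39.83979797363281), 7.907163143157959)
[49 30  7  9 33] [306.8 163.8] [ 0.6559 -0.2264  0.044 ] ((4.630461692810059, 7.888935089111328), 30.963754653930664)
[44 47  7  8 38] [302.1 180.5] [ 0.6183 -0.215   0.044 ] ((7.0, 6.0), 90.0)
[39 62 11 11 53] [299.2 197.2] [ 0.581  -0.2076  0.044 ] ((4.242640495300293, 11.31370735168457), 45.0)
[37 80 13 11 76] [297.9 214.4] [ 0.5429 -0.2038  0.044 ] ((6.600000381469727, 11.600000381469727), 53.13010025024414)
[36 96 10 11 60] [295.9 230.7] [ 0.5072 -0.1986  0.044 ] ((9.899494171142578, 6.363961219787598), 45.0)
[ 16 112  24   3  28] [282.6 243.1] [ 0.4806 -0.1691  0.044 ] ((23.070459365844727, 1.2403473854064941), 7.125016689300537)
[ 45 115  17   3  23] [307.2 246.3] [ 0.4728 -0.2224  0.044 ] ((16.124515533447266, 1.2403473854064941), 7.125016689300537)
```

View pics/crop0.png

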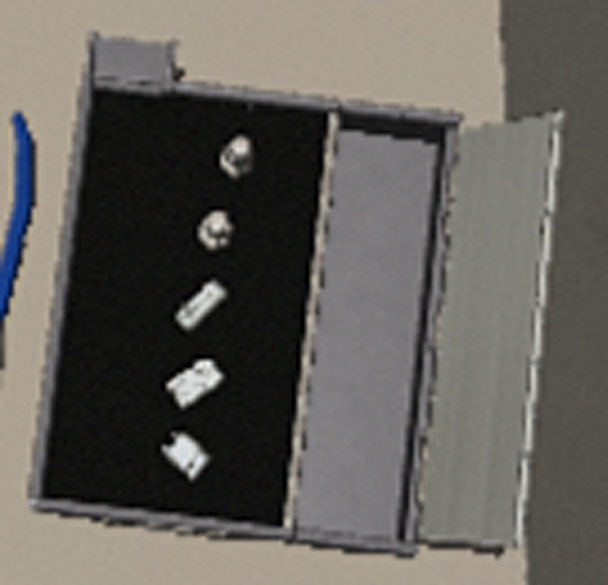

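The zoomed crop shows the tray's outer corners at (32,505), (412,552), (460,118) and (90,85). The free deck edge runs from (332,112) to (288,525), and the cover's free edge from (560,115) to (520,547).

```bash
cat >> h.py <<'E'
def crop(p): return np.array(p)/4.5+[255-.4,130-.4]
cor=[(32,505),(412,552),(460,118),(90,85)]
W=np.array([onz("top",crop(p),.044) for p in cor])[:,:2]
L=np.array([(-.11,.1),(-.11,-.09),(.11,-.09),(.11,.1)])
A=(L-L.mean(0)).T@(W-W.mean(0)); yaw=np.arctan2(A[0,1]-A[1,0],A[0,0]+A[1,1])
R=np.array([[np.cos(yaw),-np.sin(yaw)],[np.sin(yaw),np.cos(yaw)]]); t=W.mean(0)-R@L.mean(0)
toT=lambda w:(np.asarray(w)[...,:2]-t)@R
toW=lambda l:R@np.asarray(l)+t
E
python3 - <<'E'
from h import *
print("yaw",np.degrees(yaw),"t",t,"res",(toT(W)-L).round(4).tolist())
for p in [(332,112),(288,525)]: print("edge",toT(onz("top",crop(p),.036)))
for n,q,z in [("b",(306.8,163.8),.053),("b2",(302.1,180.5),.053),("c",(299.2,197.2),.043),("c",(297.9,214.4),.046),("c",(295.9,230.7),.046)]: print(n,toT(onz("top",q,z)).round(4))
# clip masks: tray-frame extents incl. box corners
g=cv2.cvtColor(cv2.imread("pics/top0.png"),cv2.COLOR_BGR2GRAY)
for p in [(237,157),(215,230),(201,305),(194,383),(186,456)]:
    c=crop(p).round().astype(int);w=np.argwhere(g[c[1]-7:c[1]+8,c[0]-7:c[0]+8]>65)[:,::-1]+c-7
    T=np.array([toT(onz("top",u,.046)) for u in w]);print(c,T.min(0).round(4),T.max(0).round(4))
# cover edge: angle from hinge y=-.09,z=.0385
for p in [(560,115),(520,547)]:
    f=lambda a:toT(onz("top",crop(p),.0385+.067*np.sin(a)))[1]-(-.09+.067*np.cos(a))
    a=np.linspace(1.5,2.4,91);print("cover",a[np.argmin([abs(f(x)) for x in a])])
m=imaging.camera_model("top")
# scene cross-check: edge of cover & deck centre
print(proj("scene",[*toW((0,.067/1)),.036]), proj("scene",[*toW((-.11,.1)),.044]),proj("scene",[*toW((-.11,-.09)),.044]),proj("scene",[*toW((.11,.1)),.044]))
print(toW((0,0)), np.linalg.norm(toW((.1,.0))))
E
```

```text
yaw -8.045324718576829 t [ 0.5759653  -0.23587056] res [[0.0035, -0.0016], [0.0033, 0.0037], [-0.0009, 0.0018], [-0.0059, -0.0038]]
edge [ 0.10684248 -0.0256031 ]
edge [-0.10080343 -0.02635954]
b [0.0756 0.0208]
b2 [0.0372 0.0268]
c [0.0011 0.0286]
c [-0.0375  0.0271]
c [-0.0735  0.0273]
[307 164] [0.0677 0.0137] [0.0862 0.0267]
[302 181] [0.0305 0.0182] [0.0469 0.0335]
[299 197] [-0.011   0.0185] [0.0129 0.0396]
[298 215] [-0.0505  0.0142] [-0.0268  0.0398]
[296 231] [-0.0847  0.0178] [-0.0636  0.0383]
cover 2.1399999999999997
cover 2.15
[278.67318842 215.50912852] [305.40022917 266.35555607] [395.84053176 206.88903842] [224.3155184  183.30127381]
[ 0.5759653  -0.23587056] 0.7197447888829259
```

Request:
{"op": "jog_arm", "data": {"deltas": [{"gripper":0,"offset":[0,0,0],"rotation":[0,0,7.3]},{"gripper":0,"offset":[0,0,0],"rotation":[0,0,7.3]},{"gripper":0,"offset":[0,0,0],"rotation":[0,0,7.3]},{"gripper":0,"offset":[0,0,0],"rotation":[0,0,7.3]}], "newtons": 20}}

```text
clock: 0.5
position: [0.2258, -0.5825, 0.2418]
ee_rot: [0.997, -0.072, -0.0, -0.0]
ft_force: [-0.8, 0.7, -0.9]
grip_width: 0.33
grasp_force: 0.0
```

```bash
cat >> h.py <<'E'
def st():
    from workcell import manip
    from scipy.spatial.transform import Rotation as Ro
    o=manip.get_obs();r=Ro.from_quat(o["ee_rot"]).as_matrix();p=o["position"]
    print(o["clock"],"tray",toT(p).round(4),"tipz",round(p[2]-.011,4),"yaw",np.degrees(np.arctan2(r[1,0],r[0,0])).round(2),"tilt",np.degrees(np.arccos(-r[2,2])).round(2),"g",o["grip_width"].round(3),"F",o["ft_force"].round(2))
E
python3 -c "
from h import *
st()"
```

```text
Traceback (most recent call last):
  File "h.py", line 22, in st
    print(o["clock"],"tray",toT(p).round(4),"tipz",round(p[2]-.011,4),"yaw",np.degrees(np.arctan2(r[1,0],r[0,0])).round(2),"tilt",np.degrees(np.arccos(-r[2,2])).round(2),"g",o["grip_width"].round(3),"F",o["ft_force"].round(2))
                                                                                                                                                                              ^^^^^^^^^^^^^^^^^^^^^
AttributeError: 'float' object has no attribute 'round'
```

```bash
sed -i 's/o\["grip_width"\].round(3)/round(o["grip_width"],3)/' h.py
python3 -c "
from h import *
st()"
```

```text
0.5 tray [-0.2982 -0.3922] tipz 0.2308 yaw -8.31 tilt 0.05 g 0.33 F [-0.81  0.68 -0.89]
```

Request:
{"op": "jog_arm", "data": {"deltas": [{"gripper":0,"offset":[0.015,-0.0305,0.006]},{"gripper":0,"offset":[0.015,-0.0305,0.006]},{"gripper":0,"offset":[0.015,-0.0305,0.006]},{"gripper":0,"offset":[0.015,-0.0305,0.006]},{"gripper":0,"offset":[0.015,-0.0305,0.006]},{"gripper":0,"offset":[0.015,-0.0305,0.006]},{"gripper":0,"offset":[0.015,-0.0305,0.006]},{"gripper":0,"offset":[0.015,-0.0305,0.006]},{"gripper":0,"offset":[0.015,-0.0305,0.006]},{"gripper":0,"offset":[0.015,-0.0305,0.006]},{"gripper":0,"offset":[0.015,-0.0305,0.006]},{"gripper":0,"offset":[0.015,-0.0305,0.006]},{"gripper":0,"offset":[0.015,-0.0305,0.006]},{"gripper":0,"offset":[0.015,-0.0305,0.006]},{"gripper":0,"offset":[0.015,-0.0305,0.006]},{"gripper":0,"offset":[0,0,0]},{"gripper":0,"offset":[0,0,0]}]}}

```text
schema error: expected keys gripper, offset, rotation
```

```bash
python3 -c "
from h import *
st()"
```

```text
0.5 tray [-0.2982 -0.3922] tipz 0.2308 yaw -8.31 tilt 0.05 g 0.33 F [-0.81  0.68 -0.89]
```

Request:
{"op": "jog_arm", "data": {"deltas": [{"gripper":0,"offset":[0.015,-0.0305,0.006],"rotation":[0,0,0]},{"gripper":0,"offset":[0.015,-0.0305,0.006],"rotation":[0,0,0]},{"gripper":0,"offset":[0.015,-0.0305,0.006],"rotation":[0,0,0]},{"gripper":0,"offset":[0.015,-0.0305,0.006],"rotation":[0,0,0]},{"gripper":0,"offset":[0.015,-0.0305,0.006],"rotation":[0,0,0]},{"gripper":0,"offset":[0.015,-0.0305,0.006],"rotation":[0,0,0]},{"gripper":0,"offset":[0.015,-0.0305,0.006],"rotation":[0,0,0]},{"gripper":0,"offset":[0.015,-0.0305,0.006],"rotation":[0,0,0]},{"gripper":0,"offset":[0.015,-0.0305,0.006],"rotation":[0,0,0]},{"gripper":0,"offset":[0.015,-0.0305,0.006],"rotation":[0,0,0]},{"gripper":0,"offset":[0.015,-0.0305,0.006],"rotation":[0,0,0]},{"gripper":0,"offset":[0.015,-0.0305,0.006],"rotation":[0,0,0]},{"gripper":0,"offset":[0.015,-0.0305,0.006],"rotation":[0,0,0]},{"gripper":0,"offset":[0.015,-0.0305,0.006],"rotation":[0,0,0]},{"gripper":0,"offset":[0.015,-0.0305,0.006],"rotation":[0,0,0]},{"gripper":0,"offset":[0,0,0],"rotation":[0,0,0]},{"gripper":0,"offset":[0,0,0],"rotation":[0,0,0]}]}}

```text
clock: 2.2
position: [0.5124, -0.1605, 0.1518]
ee_rot: [0.998, -0.069, -0.0, -0.0]
ft_force: [0.1, -1.4, 0.3]
grip_width: -0.004
grasp_force: 0.0
```

```bash
python3 -c "
from h import *
st()
cv2.imwrite('pics/top1.png',cv2.resize(imaging.camera('top')[110:270,220:400],None,fx=4,fy=3.75,interpolation=cv2.INTER_CUBIC))"
```

```text
2.2 tray [-0.0735  0.0657] tipz 0.1408 yaw -7.92 tilt 0.06 g -0.004 F [ 0.13 -1.42  0.28]
```

View pics/top1.png

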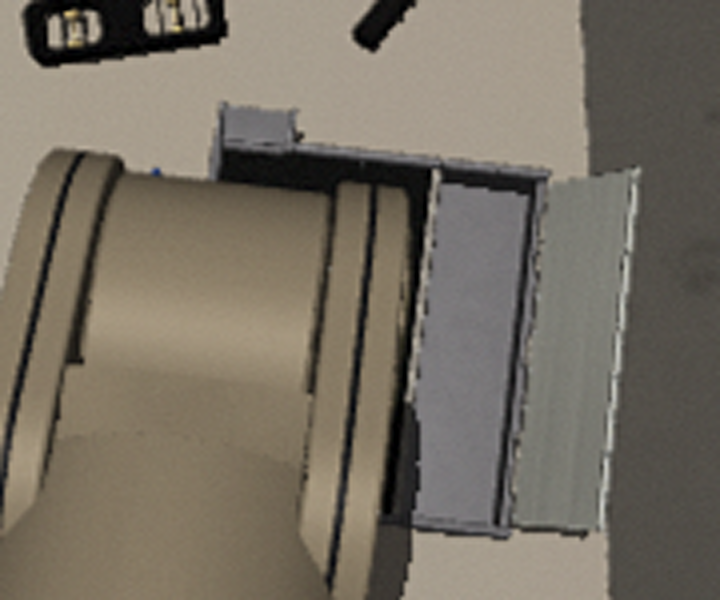

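The arm hides the deck, but the measured pose is right on target at tray (-0.0735, 0.0657). I'll descend and sweep the first housing.

Request:
{"op": "jog_arm", "data": {"deltas": [{"gripper":0,"offset":[0,0,0.025],"rotation":[0,0,0]},{"gripper":0,"offset":[0,0,0.025],"rotation":[0,0,0]},{"gripper":0,"offset":[0,0,0.025],"rotation":[0,0,0]},{"gripper":0,"offset":[0,0,0.015],"rotation":[0,0,0]},{"gripper":0,"offset":[0,0,0.011],"rotation":[0,0,0]},{"gripper":0,"offset":[0,0,0],"rotation":[0,0,0]},{"gripper":0,"offset":[0,0.003,0],"rotation":[0,0,0]}]}}

```text
clock: 2.95
position: [0.5126, -0.1641, 0.052]
ee_rot: [0.998, -0.07, 0.0, 0.0]
ft_force: [0.4, -0.2, 0.7]
grip_width: 0.0
grasp_force: 0.0
```

```bash
python3 -c "
from h import *
st()"
```

```text
2.95 tray [-0.0728  0.0622] tipz 0.041 yaw -8.0 tilt 0.05 g 0.0 F [ 0.4  -0.16  0.69]
```

Request:
{"op": "jog_arm", "data": {"deltas": [{"gripper":0,"offset":[0,0.004,0.001],"rotation":[0,0,0]},{"gripper":0,"offset":[0,0.006,0],"rotation":[0,0,0]},{"gripper":0,"offset":[0,0.006,0],"rotation":[0,0,0]},{"gripper":0,"offset":[0,0.006,0],"rotation":[0,0,0]},{"gripper":0,"offset":[0,0.006,0],"rotation":[0,0,0]},{"gripper":0,"offset":[0,0.006,0],"rotation":[0,0,0]},{"gripper":0,"offset":[0,0.006,0],"rotation":[0,0,0]},{"gripper":0,"offset":[0,0.006,0],"rotation":[0,0,0]},{"gripper":0,"offset":[0,0.006,0],"rotation":[0,0,0]},{"gripper":0,"offset":[0,0.006,0],"rotation":[0,0,0]},{"gripper":0,"offset":[0,0.006,0],"rotation":[0,0,0]},{"gripper":0,"offset":[0,0.006,0],"rotation":[0,0,0]},{"gripper":0,"offset":[0,0.006,0],"rotation":[0,0,0]},{"gripper":0,"offset":[0,0.004,0],"rotation":[0,0,0]},{"gripper":0,"offset":[0,0.004,0],"rotation":[0,0,0]},{"gripper":0,"offset":[0,0.004,0],"rotation":[0,0,0]},{"gripper":0,"offset":[0,0,0],"rotation":[0,0,0]}]}}

```text
clock: 4.65
position: [0.4991, -0.2521, 0.0499]
ee_rot: [0.998, -0.07, -0.0, 0.0]
ft_force: [-0.6, 0.4, 0.4]
grip_width: -0.0
grasp_force: 0.0
```

```bash
python3 -c "
from h import *
st()
cv2.imwrite('pics/scene1.png',cv2.resize(imaging.camera('scene')[90:290,180:430],None,fx=3,fy=3,interpolation=cv2.INTER_CUBIC))"
```

```text
4.65 tray [-0.0738 -0.0269] tipz 0.0389 yaw -8.08 tilt 0.06 g -0.0 F [-0.57  0.42  0.44]
```

View pics/scene1.png

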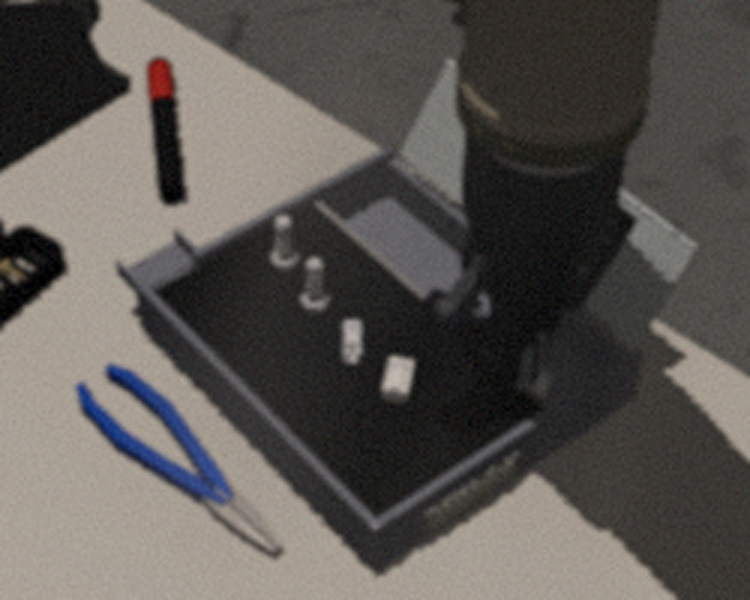

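The near housing has left the deck. Both bolts are still standing, and two housings remain at crop px (350,340) and (398,378). Next is the second one.

Request:
{"op": "jog_arm", "data": {"deltas": [{"gripper":0,"offset":[0,0,-0.03],"rotation":[0,0,0]},{"gripper":0,"offset":[0,0,-0.03],"rotation":[0,0,0]},{"gripper":0,"offset":[0.009,-0.0235,0],"rotation":[0,0,0]},{"gripper":0,"offset":[0.009,-0.0235,0],"rotation":[0,0,0]},{"gripper":0,"offset":[0.009,-0.0235,0],"rotation":[0,0,0]},{"gripper":0,"offset":[0.009,-0.0235,0],"rotation":[0,0,0]},{"gripper":0,"offset":[0,0,0],"rotation":[0,0,0]},{"gripper":0,"offset":[0,0,0.02],"rotation":[0,0,0]},{"gripper":0,"offset":[0,0,0.02],"rotation":[0,0,0]},{"gripper":0,"offset":[0,0,0.01],"rotation":[0,0,0]},{"gripper":0,"offset":[0,0,0.01],"rotation":[0,0,0]},{"gripper":0,"offset":[0,0,0],"rotation":[0,0,0]}]}}

```text
clock: 5.9
position: [0.5478, -0.1632, 0.0492]
ee_rot: [0.998, -0.07, -0.001, -0.0]
ft_force: [0.1, 0.6, -0.1]
grip_width: 0.002
grasp_force: 0.0
```

```bash
python3 -c "
from h import *
st()"
```

```text
5.9 tray [-0.038   0.0681] tipz 0.0382 yaw -8.02 tilt 0.1 g 0.002 F [ 0.14  0.62 -0.1 ]
```

Request:
{"op": "jog_arm", "data": {"deltas": [{"gripper":0,"offset":[0,0.006,0],"rotation":[0,0,0]},{"gripper":0,"offset":[0,0.006,0],"rotation":[0,0,0]},{"gripper":0,"offset":[0,0.006,0],"rotation":[0,0,0]},{"gripper":0,"offset":[0,0.006,0],"rotation":[0,0,0]},{"gripper":0,"offset":[0,0.006,0],"rotation":[0,0,0]},{"gripper":0,"offset":[0,0.006,0],"rotation":[0,0,0]},{"gripper":0,"offset":[0,0.006,0],"rotation":[0,0,0]},{"gripper":0,"offset":[0,0.006,0],"rotation":[0,0,0]},{"gripper":0,"offset":[0,0.006,0],"rotation":[0,0,0]},{"gripper":0,"offset":[0,0.006,0],"rotation":[0,0,0]},{"gripper":0,"offset":[0,0.006,0],"rotation":[0,0,0]},{"gripper":0,"offset":[0,0.006,0],"rotation":[0,0,0]},{"gripper":0,"offset":[0,0.006,0],"rotation":[0,0,0]},{"gripper":0,"offset":[0,0.006,0],"rotation":[0,0,0]},{"gripper":0,"offset":[0,0.004,0],"rotation":[0,0,0]},{"gripper":0,"offset":[0,0.004,0],"rotation":[0,0,0]},{"gripper":0,"offset":[0,0.003,0],"rotation":[0,0,0]},{"gripper":0,"offset":[0,0,0],"rotation":[0,0,0]}]}}

```text
clock: 7.7
position: [0.5352, -0.2577, 0.0503]
ee_rot: [0.998, -0.07, -0.0, 0.0]
ft_force: [-1.1, 0.3, 0.4]
grip_width: 0.001
grasp_force: 0.0
```

```bash
python3 -c "
from h import *
st()
cv2.imwrite('pics/scene2.png',cv2.resize(imaging.camera('scene')[90:290,180:430],None,fx=3,fy=3,interpolation=cv2.INTER_CUBIC))"
```

```text
7.7 tray [-0.0374 -0.0273] tipz 0.0393 yaw -8.04 tilt 0.01 g 0.001 F [-1.06  0.32  0.45]
```

View pics/scene2.png

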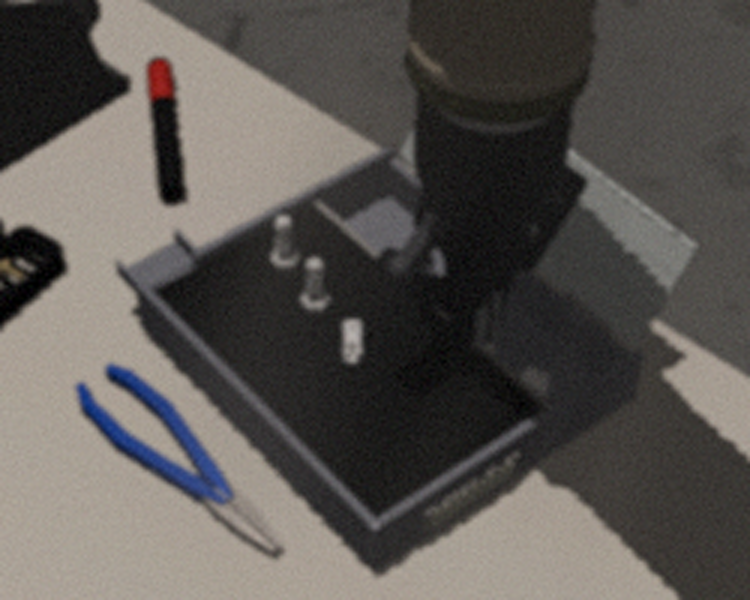

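The second housing is off the deck too; only the third remains at crop px (350,340), next to the bolts.

Request:
{"op": "jog_arm", "data": {"deltas": [{"gripper":0,"offset":[0,0,-0.03],"rotation":[0,0,0]},{"gripper":0,"offset":[0,0,-0.03],"rotation":[0,0,0]},{"gripper":0,"offset":[0.009,-0.0235,0],"rotation":[0,0,0]},{"gripper":0,"offset":[0.009,-0.0235,0],"rotation":[0,0,0]},{"gripper":0,"offset":[0.009,-0.0235,0],"rotation":[0,0,0]},{"gripper":0,"offset":[0.01,-0.0235,0],"rotation":[0,0,0]},{"gripper":0,"offset":[0,0,0],"rotation":[0,0,0]},{"gripper":0,"offset":[0,0,0.02],"rotation":[0,0,0]},{"gripper":0,"offset":[0,0,0.02],"rotation":[0,0,0]},{"gripper":0,"offset":[0,0,0.01],"rotation":[0,0,0]},{"gripper":0,"offset":[0,0,0.01],"rotation":[0,0,0]},{"gripper":0,"offset":[0,0,0],"rotation":[0,0,0]}]}}

```text
clock: 8.95
position: [0.5844, -0.1693, 0.0493]
ee_rot: [0.998, -0.07, -0.001, -0.0]
ft_force: [-0.2, 0.7, 0.7]
grip_width: -0.002
grasp_force: 0.0
```

```bash
python3 -c "
from h import *
st()"
```

```text
8.95 tray [-0.001   0.0671] tipz 0.0383 yaw -8.02 tilt 0.1 g -0.002 F [-0.21  0.75  0.73]
```

Request:
{"op": "jog_arm", "data": {"deltas": [{"gripper":0,"offset":[0,0.006,0],"rotation":[0,0,0]},{"gripper":0,"offset":[0,0.006,0],"rotation":[0,0,0]},{"gripper":0,"offset":[0,0.006,0],"rotation":[0,0,0]},{"gripper":0,"offset":[0,0.006,0],"rotation":[0,0,0]},{"gripper":0,"offset":[0,0.006,0],"rotation":[0,0,0]},{"gripper":0,"offset":[0,0.006,0],"rotation":[0,0,0]},{"gripper":0,"offset":[0,0.006,0],"rotation":[0,0,0]},{"gripper":0,"offset":[0,0.006,0],"rotation":[0,0,0]},{"gripper":0,"offset":[0,0.006,0],"rotation":[0,0,0]},{"gripper":0,"offset":[0,0.006,0],"rotation":[0,0,0]},{"gripper":0,"offset":[0,0.006,0],"rotation":[0,0,0]},{"gripper":0,"offset":[0,0.006,0],"rotation":[0,0,0]},{"gripper":0,"offset":[0,0.006,0],"rotation":[0,0,0]},{"gripper":0,"offset":[0,0.006,0],"rotation":[0,0,0]},{"gripper":0,"offset":[0,0.004,0],"rotation":[0,0,0]},{"gripper":0,"offset":[0,0.004,0],"rotation":[0,0,0]},{"gripper":0,"offset":[0,0.003,0],"rotation":[0,0,0]},{"gripper":0,"offset":[0,0,0],"rotation":[0,0,0]}]}}

```text
clock: 10.75
position: [0.5717, -0.2639, 0.0503]
ee_rot: [0.998, -0.07, -0.0, 0.0]
ft_force: [-0.0, -0.8, 0.3]
grip_width: -0.003
grasp_force: 0.0
```

```bash
python3 -c "
from h import *
st()"
```

```text
10.75 tray [-0.0003 -0.0283] tipz 0.0393 yaw -8.05 tilt 0.01 g -0.003 F [-0.01 -0.77  0.32]
```

Request:
{"op": "jog_arm", "data": {"deltas": [{"gripper":0,"offset":[0,0,-0.03],"rotation":[0,0,0]},{"gripper":0,"offset":[0,0,-0.04],"rotation":[0,0,0]},{"gripper":0,"offset":[0,0,-0.04],"rotation":[0,0,0]},{"gripper":0,"offset":[0,0.035,0],"rotation":[0,0,0]},{"gripper":0,"offset":[0,0.035,0],"rotation":[0,0,0]},{"gripper":0,"offset":[0,0.035,0],"rotation":[0,0,0]},{"gripper":0,"offset":[0,0.04,0],"rotation":[0,0,0]},{"gripper":0,"offset":[0,0,0],"rotation":[0,0,0]},{"gripper":0,"offset":[0,0,0],"rotation":[0,0,0]}]}}

```text
clock: 11.65
position: [0.5512, -0.4075, 0.1599]
ee_rot: [0.998, -0.071, -0.0, -0.0]
ft_force: [1.0, 0.6, 1.1]
grip_width: -0.002
grasp_force: 0.0
```

```bash
python3 -c "
from h import *
st()
a=imaging.camera('scene')[90:290,180:430];b=imaging.camera('top')[120:270,240:400]
r=lambda i:cv2.resize(i,(400,500),interpolation=cv2.INTER_CUBIC)
cv2.imwrite('pics/both3.png',np.hstack([r(a),r(b)]))"
```

```text
11.65 tray [-0.0005 -0.1734] tipz 0.1489 yaw -8.1 tilt 0.03 g -0.002 F [0.98 0.65 1.1 ]
```

View pics/both3.png

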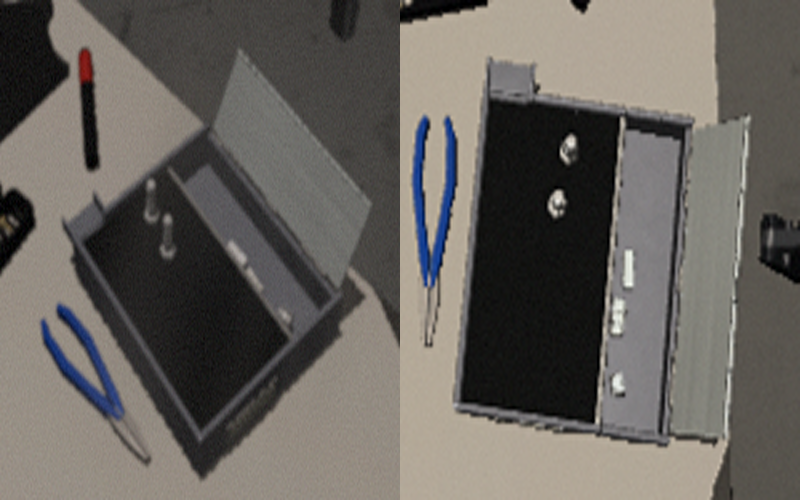

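The deck is clear: both bolts stand untouched and the three housings show in the trough. The composite's top half has them at (618,383), (618,318) and (628,268), and its scene half at (285,318), (254,278) and (236,252). I'll triangulate their heights before shutting the cover.

```bash
python3 -c "
from h import *
for a,b in [((618,383),(285,318)),((618,318),(254,278)),((628,268),(236,252))]:
    u=(240+(a[0]-400)*.4,120+a[1]*.3); v=(180+b[0]*.625,90+b[1]*.4)
    c1,d1=ray('top',u);c2,d2=ray('scene',v)
    s=np.linalg.lstsq(np.c_[d1,-d2],c2-c1,rcond=None)[0]
    p,q=c1+s[0]*d1,c2+s[1]*d2
    m=(p+q)/2; print(toT(m).round(4),m[2].round(4),'gap',np.linalg.norm(p-q).round(4),'top z=.015',toT(onz('top',u,.015)).round(4))
"
```

```text
[-0.0725 -0.0444] 0.0168 gap 0.0001 top z=.015 [-0.0724 -0.0445]
[-0.0293 -0.039 ] 0.0231 gap 0.0001 top z=.015 [-0.0284 -0.0398]
[ 0.0069 -0.0452] 0.0146 gap 0.0 top z=.015 [ 0.0068 -0.0451]
```

All three lie below the rim, with measured points at 15–23 mm high and tray y of -0.039 to -0.045. Now I'll shut the cover.

Request:
{"op": "jog_arm", "data": {"deltas": [{"gripper":0,"offset":[0,0,0.03],"rotation":[0,0,0]},{"gripper":0,"offset":[0,0,0.03],"rotation":[0,0,0]},{"gripper":0,"offset":[0,0,0.019],"rotation":[0,0,0]},{"gripper":0,"offset":[0,-0.01,0],"rotation":[0,0,0]},{"gripper":0,"offset":[0,-0.01,0],"rotation":[0,0,0]},{"gripper":0,"offset":[0,-0.007,0],"rotation":[0,0,0]},{"gripper":0,"offset":[0,-0.007,0],"rotation":[0,0,0]},{"gripper":0,"offset":[0,-0.007,0],"rotation":[0,0,0]},{"gripper":0,"offset":[0,-0.007,0],"rotation":[0,0,0]},{"gripper":0,"offset":[0,-0.007,0],"rotation":[0,0,0]},{"gripper":0,"offset":[0,-0.007,0],"rotation":[0,0,0]},{"gripper":0,"offset":[0,-0.007,0],"rotation":[0,0,0]},{"gripper":0,"offset":[0,-0.007,0],"rotation":[0,0,0]},{"gripper":0,"offset":[0,-0.006,0],"rotation":[0,0,0]},{"gripper":0,"offset":[0,-0.006,0],"rotation":[0,0,0]},{"gripper":0,"offset":[0,-0.006,0],"rotation":[0,0,0]},{"gripper":0,"offset":[0,-0.006,0],"rotation":[0,0,0]},{"gripper":0,"offset":[0,-0.006,0],"rotation":[0,0,0]},{"gripper":0,"offset":[0,0,0],"rotation":[0,0,0]}]}}

```text
clock: 13.65
position: [0.5668, -0.3006, 0.0814]
ee_rot: [0.998, -0.069, 0.0, -0.0]
ft_force: [0.1, 0.1, 0.7]
grip_width: 0.001
grasp_force: 0.0
```

```bash
python3 -c "
from h import *
st()
cv2.imwrite('pics/scene4.png',cv2.resize(imaging.camera('scene')[90:290,180:430],None,fx=3,fy=3,interpolation=cv2.INTER_CUBIC))"
```

```text
13.65 tray [-0.     -0.0654] tipz 0.0704 yaw -7.93 tilt 0.04 g 0.001 F [0.13 0.11 0.7 ]
```

View pics/scene4.png

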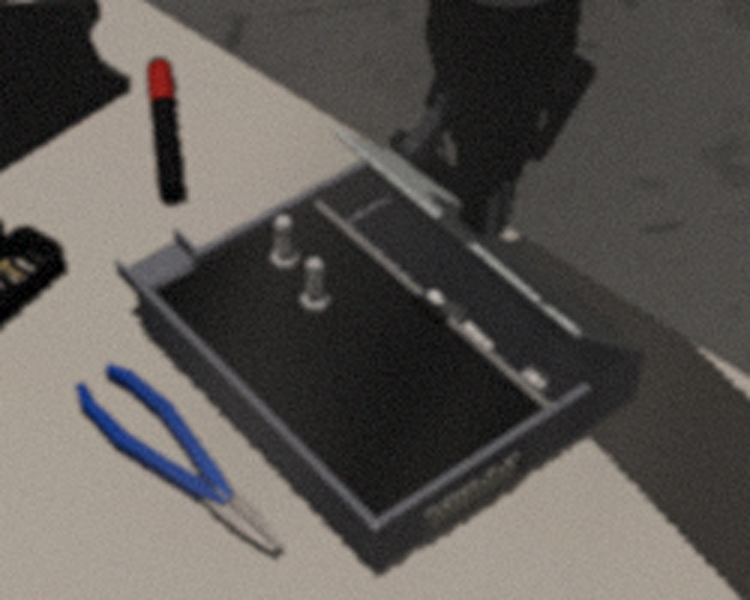

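The cover is pushed over to roughly 40°, with the finger on its outer face. Now down to shut.

Request:
{"op": "jog_arm", "data": {"deltas": [{"gripper":0,"offset":[0,-0.005,0.004],"rotation":[0,0,0]},{"gripper":0,"offset":[0,-0.005,0.004],"rotation":[0,0,0]},{"gripper":0,"offset":[0,0,0.005],"rotation":[0,0,0]},{"gripper":0,"offset":[0,0,0.005],"rotation":[0,0,0]},{"gripper":0,"offset":[0,0,0.005],"rotation":[0,0,0]},{"gripper":0,"offset":[0,0,0.004],"rotation":[0,0,0]},{"gripper":0,"offset":[0,0,0.003],"rotation":[0,0,0]},{"gripper":0,"offset":[0,0,0.001],"rotation":[0,0,0]},{"gripper":0,"offset":[0,0,0],"rotation":[0,0,0]},{"gripper":0,"offset":[0,0,0],"rotation":[0,0,0]}]}}

```text
clock: 14.7
position: [0.5677, -0.2922, 0.0516]
ee_rot: [0.998, -0.07, -0.0, 0.0]
ft_force: [-5.8, 2.9, 13.1]
grip_width: -0.0
grasp_force: 6.7
```

```bash
python3 -c "
from h import *
st()"
```

```text
14.7 tray [-0.0003 -0.0569] tipz 0.0406 yaw -8.02 tilt 0.02 g -0.0 F [-5.78  2.88 13.09]
```

The tip sits at 40.6 mm with 13 N of reaction, so it's pressing on the shut cover. I'll retract and check.

Request:
{"op": "jog_arm", "data": {"deltas": [{"gripper":0,"offset":[0,0,0],"rotation":[0,0,0]},{"gripper":0,"offset":[0,0,-0.01],"rotation":[0,0,0]},{"gripper":0,"offset":[0,0,-0.03],"rotation":[0,0,0]},{"gripper":0,"offset":[0,0,-0.04],"rotation":[0,0,0]},{"gripper":0,"offset":[0,0,-0.04],"rotation":[0,0,0]},{"gripper":0,"offset":[0,0.035,0],"rotation":[0,0,0]},{"gripper":0,"offset":[0,0.035,0],"rotation":[0,0,0]},{"gripper":0,"offset":[0,0.035,0],"rotation":[0,0,0]},{"gripper":0,"offset":[0,0.035,0],"rotation":[0,0,0]},{"gripper":0,"offset":[0,0,0],"rotation":[0,0,0]},{"gripper":0,"offset":[0,0,0],"rotation":[0,0,0]}]}}

```text
clock: 15.8
position: [0.5477, -0.4316, 0.1701]
ee_rot: [0.997, -0.071, -0.0, -0.0]
ft_force: [-0.1, 0.6, -0.3]
grip_width: 0.004
grasp_force: 0.0
```

```bash
python3 -c "
from h import *
st()
a=imaging.camera('scene')[90:290,180:430];b=imaging.camera('top')[120:270,240:400]
r=lambda i:cv2.resize(i,(400,500),interpolation=cv2.INTER_CUBIC)
cv2.imwrite('pics/both5.png',np.hstack([r(a),r(b)]))"
```

```text
15.8 tray [-0.0006 -0.1977] tipz 0.1591 yaw -8.12 tilt 0.01 g 0.004 F [-0.12  0.65 -0.32]
```

View pics/both5.png

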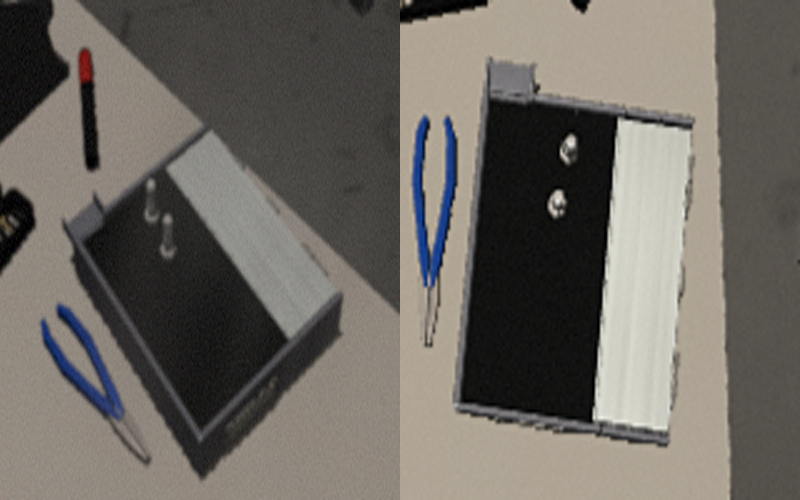

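The cover is flat and shut over the trough (top view, columns about 593–693). The bolts at (568,150) and (557,203) and the side cutters are where they were, and the arm is clear.

```bash
python3 -c "
from workcell import workorder
print(workorder.hand_in())"
```

```text
the job is handed in; nothing more can be done
None
```

I swept all three housings into the trough and pushed the cover fully shut. Both bolts are still standing and the side cutters haven't moved. The job was handed in at about 16 s of the 51 s allowed; the hand-in returned no verdict.

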